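Find the stamped bead tray and push it to the dispatch line

TASK

One of the two bead trays carries a magenta stamp underneath. Press down on the sloping blue finger plate of the robot's left-hand tray to tip it towards the robot, nearly all the way over (about 70 degrees, the plate almost down on the bench) for a moment so that its underside shows, let it down gently, and then do the same with the right-hand tray. Then push the stamped tray away from the robot along the bench until its far edge rests on the yellow dispatch tape, leaving the other tray where it stands; never pick a tray up or let one drop, and leave everything else alone.

Things in the scene. Friction and masses are not known exactly. Their poses are not given: they have to be found in the camera images.
- tray_p: white bead tray, stamped underneath, with a blue sloping finger plate on the side facing the robot. 110 mm (x) by 130 mm (y), walls 45 mm high and 4 mm thick, about 0.32 kg, loose; filled to 20 mm by a grey insert with six fixed beads. Origin: centre of its underside, on the bench; x points away from the robot, z up. Near wall flat and free for 45 mm either side of the plate. Trays look alike and swap places
- tray_q: white bead tray, bare underneath, with a blue sloping finger plate on the side facing the robot. 110 mm (x) by 130 mm (y), walls 45 mm high and 4 mm thick, about 0.32 kg, loose; filled to 20 mm by a grey insert with six fixed beads. Origin: centre of its underside, on the bench; x points away from the robot, z up. Near wall flat and free for 45 mm either side of the plate. Trays look alike and swap places
- stamp (a point): centre of the stamp, a magenta disc 94 mm across with a white centre, on the underside of tray_p, 3 mm above the bench while the tray stands flat; seen by the scene camera only when the tray is tipped 65 degrees or more
- line: the dispatch line: a yellow tape 40 mm wide (x) and 600 mm long (y), flat on the bench beyond the trays. Origin: its centre; x points away from the robot, y to the robot's left. Fixed. The tray on its +y side is the left-hand tray
- tray_p_plate (a point): middle of the top edge of tray_p's finger plate, 76 mm toward the robot from the tray's origin and 94 mm up. The plate is 40 mm wide, 5 mm thick and rises to here at 68 degrees from level from the near wall (40 mm up). Pressed down and back near here with a few newtons the tray tips about its near bottom edge; the plate meets the bench at about 77 degrees; let go, it falls back; raised slowly along the same arc, it settles flat
- tray_p_near_edge (a point): middle of the near bottom edge of tray_p (the edge it tips about), 55 mm from its origin toward the robot, at bench height
- tray_p_far_edge (a point): middle of the far bottom edge of tray_p, 55 mm from its origin away from the robot, at bench height
- tray_q_plate (a point): middle of the top edge of tray_q's finger plate, 76 mm toward the robot from the tray's origin and 94 mm up. The plate is 40 mm wide, 5 mm thick and rises to here at 68 degrees from level from the near wall (40 mm up). Pressed down and back near here with a few newtons the tray tips about its near bottom edge; the plate meets the bench at about 77 degrees; let go, it falls back; raised slowly along the same arc, it settles flat
- tray_q_near_edge (a point): middle of the near bottom edge of tray_q (the edge it tips about), 55 mm from its origin toward the robot, at bench height
- tray_q_far_edge (a point): middle of the far bottom edge of tray_q, 55 mm from its origin away from the robot, at bench height
- jar: amber glass jar with a steel lid, 48 mm across, 75 mm high, standing between the two trays; a bystander, loose; origin at its underside
- pot: open stainless pot, 100 mm across, 75 mm high, at the left end of the tape; a bystander, loose; origin at its underside
- timer: small white bench timer, 30 x 65 x 60 mm high, beyond the tape; a bystander, loose; origin at its underside
- mandrel: brass ring mandrel (a taper) with a wooden handle, 260 mm long, up to 26 mm thick, lying beside the right-hand tray; its x axis runs along it; a bystander, loose; origin at its underside
- spatula: steel spatula lying beside the left-hand tray; its x axis runs along it; a bystander, loose; origin at its underside
- dish: white ceramic bowl, 90 mm across, 40 mm high, at the right end of the tape; a bystander, loose; origin at its underside
There are look-alikes about, which are no part of the job. Leave any turquoise look-alike of the tray_p alone. Leave any turquoise look-alike of the tray_q alone.

How it is judged:
By the outcome, as a careful person would: the job done as asked, in the order asked, and still so for the second after the job is handed in, with the robot touching nothing.
It also fails if it takes over 72 s, if anything falls off the work surface, if the arm or the gripper's body presses on something with over 40 N, if the wrist force passes 120 N, or if a joint passes its speed limit or range.

ROBOT

A 6-joint arm with a two-finger parallel gripper is mounted at the origin on the work surface. World frame = base frame: x ahead of the robot, y to its left, z up, the work surface at z = 0. Lengths are in m, angles in degrees, forces in N, time in s.
With the tool pointing down it reaches from about 0.35 to 0.95 m from the base axis. Payload 17.4 kg.
Tool frame: the origin (TCP) lies between the finger pads; the fingertips stand 19 mm ahead of it and the grasp point (between the pads) is the TCP (bot.tips_ahead is the distance from the TCP to the fingertips, in m); x points along the fingers, y is the direction in which the jaws open and shut, and the axes are right-handed (so a half turn about x gives the same grasp; the last joint's range is limited). The gripper opens to 93 mm and grips with 3 to 60 N. Pads are 15 mm wide; open, the fingers measure 128 mm over their backs; the gripper's body (75 mm by 188 mm) begins 65 mm behind the grasp point.
Start: joints at [-78.598, 6.646, 82.598, -0, 90.757, -2.166], TCP at [0.158, -0.656, 0.238] pointing down, gripper open.
Joint ranges: [-162.19, 162.19], [-47.58, 125.68], [4.15, 143.07], [-65.23, 245.23], [0.69, 171.88], [-170.13, 170.13]. Speed limits (degrees/s): [108.29, 108.29, 127.2, 180, 180, 180].

INTERFACE

Orientations are given as [roll, pitch, yaw] about the fixed x, y, z axes, in that order (R = Rz(yaw) Ry(pitch) Rx(roll)).
In Python, from cell import bot gives the robot as it stands.
- The arm moves only by the tool drive_tool, never from a script. Its argument "series" is a list of rows, each an object with "claw": the finger opening in mm, from 0 to 93; "dp": the shift along the tool's x, y, z in mm, a list of three; "twist": the turn, a rotation vector about the tool's x, y, z in rad, a list of three. In form: [{"claw": claw, "dp": [x, y, z], "twist": [rx, ry, rz]}, ...]. A call has 1 to 5 rows; each row is the pose to reach, as a shift and turn from the pose measured when the call began, along the tool's axes at that moment; what a row does not reach only later rows make up. A row lasts 1/8 s, in which the tool goes at most 62.5 mm and 10.7 degrees, less where a joint would pass 70% of its speed; a pose out of reach is approached as far as the arm can. A call with a gripper value outside its range is refused whole. The fingers move at their own pace and stop on an object; "force" is the grip in N (left out, the last holds). Time passes only in rows, so rows that repeat a pose let the fingers close. It gives the time, the measured TCP pose, the force and the opening at its end, in the units of the state.
- bot.observe(): the state, without advancing time (a new reading comes with each control period).
- bot.capture(name): name is "scene" or "top"; returns a dict with "img" (400x640x3 uint8, red, green, blue), "range_z" (400x640 float32, m along the optical axis (not along the pixel's ray), 0 where there is no reading), "mtx" (3x3 intrinsics, pixels), "rvec" (rotation vector, rad) and "tvec" (3), from world to camera coordinates, as OpenCV has them. Camera axes: x right, y down, z forward; pixel columns grow to the right and rows downward; lengths in m; the calibration is good to about 2 mm. A picture is of the moment at which its call begins.
- bot.close_job(): hands the job in, once; it reports no verdict.
The state is a dict: "t": time; "joint_pos": joint angles; "joint_velocities": joint speeds; "joint_efforts": joint torques, N m; "tool_pos": TCP position; "tcp_rot": TCP orientation; "wrist_force": force on the tool from outside, world axes, zero at the start; "torque": the same for the moment, N m; "grip_width": finger opening in m.
Only numpy, scipy, OpenCV 4.12 (cv2) and the standard library are available. Lean on these libraries where they do the work, as an engineer would, in place of code of your own. Each camera call takes 0.05 s, during which the arm holds its last target. There are 200 camera calls.

## Working session

There is one attempt and no reset: what is moved stays moved. The work goes in short steps, Python scripts to look and compute and a tool call to move; the robot and the scene stay as the last step left them, time stands still between calls to the robot, and variables do not carry over. Pictures are saved under pics/ and viewed, about 8 in all and at most 12, crops included, and the job is handed in when it is done.

Besides the shell and the picture viewer there is one more tool, called after ">>>" by a JSON object that holds its "fn" and its "kwargs", one argument or row to a line. drive_tool: Moves the arm, as the interface text tells. Its arguments: {"type":"object","properties":{"series":{"type":"array"},"force":{"type":"number"}},"required":["series"]}

```bash
ls; mkdir -p pics; cat > h.py <<'E'
import numpy as np, cv2
from cell import bot
from scipy.spatial.transform import Rotation as Rn
def cap(name,fn=None):
    c=bot.capture(name)
    if fn: cv2.imwrite('pics/'+fn,c['img'][:,:,::-1])
    return c
def pts(c):
    """world point per pixel from depth"""
    z=c['range_z']; v,u=np.mgrid[0:z.shape[0],0:z.shape[1]]
    K=c['mtx']; R,_=cv2.Rodrigues(np.array(c['rvec'],float))
    P=np.stack([(u-K[0,2])/K[0,0]*z,(v-K[1,2])/K[1,1]*z,z],-1)
    W=(P-np.array(c['tvec']).ravel())@R
    W[z==0]=np.nan
    return W
E
python3 - <<'E'
from h import *
a=cap('scene');b=cap('top')
cv2.imwrite('pics/both.png',cv2.resize(np.vstack([a['img'],b['img']])[:,:,::-1],(480,600)))
cv2.imwrite('pics/s.png',a['img'][:,:,::-1]);cv2.imwrite('pics/t.png',b['img'][:,:,::-1])
s=bot.observe();print(s)
for n,c in(('scene',a),('top',b)):
    W=pts(c);h=cv2.cvtColor(c['img'],cv2.COLOR_RGB2HSV)
    for col,lo,hi in(('blue',(100,100,50),(130,255,255)),('yel',(20,120,120),(35,255,255)),('turq',(80,80,80),(98,255,255))):
        m=cv2.inRange(h,lo,hi);k,l,st,ce=cv2.connectedComponentsWithStats(m)
        for i in range(1,k):
            if st[i,4]>60:
                q=W[l==i];print(n,col,st[i],np.nanmin(q,0).round(3),np.nanmax(q,0).round(3),np.nanmedian(q,0).round(3))
E
```

```text
pics
{'t': 0.1, 'joint_pos': array([-7.85971290e+01,  6.66974122e+00,  8.26311544e+01, -1.48356142e-03,
        9.07562634e+01, -2.16417152e+00]), 'joint_velocities': array([-0.06982517, -0.01402906, -0.03037468,  0.02637207,  0.03292679,
        0.1305053 ]), 'joint_efforts': array([ 2.38641231e-03, -7.22891951e+01, -6.23868155e+01,  7.81678758e-02,
        2.28069979e-02, -9.13922258e-05]), 'tool_pos': array([ 0.15831416, -0.65600574,  0.23700652]), 'tcp_rot': array([-90.67750317,  89.94282179, 102.88952049]), 'wrist_force': array([ 0.26160746,  1.2149473 , -0.39971871]), 'torque': array([ 0.01645856, -0.00956533,  0.08856455]), 'grip_width': 0.09325852902299517}
scene blue [ 182    0   39   35 1090] [-0.259 -1.903 -0.207] [-0.034 -1.702 -0.063] [-0.1   -1.763 -0.114]
scene blue [302   0  20  22 263] [-0.387 -1.203 -0.009] [-0.249 -0.919  0.147] [-0.375 -1.107  0.032]
scene blue [329   0  14  36 378] [-0.391 -1.006 -0.048] [-0.281 -0.892  0.154] [-0.374 -0.958  0.057]
scene blue [ 343    0   77   70 3978] [-0.642 -0.902 -0.174] [ 0.233 -0.018  0.484] [-0.387 -0.654  0.067]
scene bl
[... 2435 characters left out ...]
56 0.024 0.078]
top yel [ 254  145  167   16 2273] [ 0.718 -0.289 -0.007] [0.765 0.18  0.011] [ 0.74  -0.065  0.002]
top yel [207 147  22  15 256] [ 0.724  0.253 -0.006] [0.767 0.313 0.009] [0.743 0.289 0.002]
top yel [451 199  18  67 420] [ 0.417 -0.393  0.005] [ 0.598 -0.361  0.032] [ 0.493 -0.374  0.02 ]
top turq [ 212  109   63   62 1852] [ 0.696  0.121 -0.005] [0.871 0.298 0.053] [0.781 0.205 0.022]
top turq [ 317  268   44   53 2008] [ 0.279 -0.105 -0.005] [0.42  0.016 0.056] [ 0.349 -0.045  0.022]
top turq [273 347  52  53 701] [0.128 0.004 0.17 ] [0.246 0.121 0.229] [0.198 0.092 0.203]
top turq [354 387  36  13 234] [ 0.242 -0.074  0.633] [ 0.258 -0.024  0.669] [ 0.252 -0.056  0.653]
```

View pics/s.png

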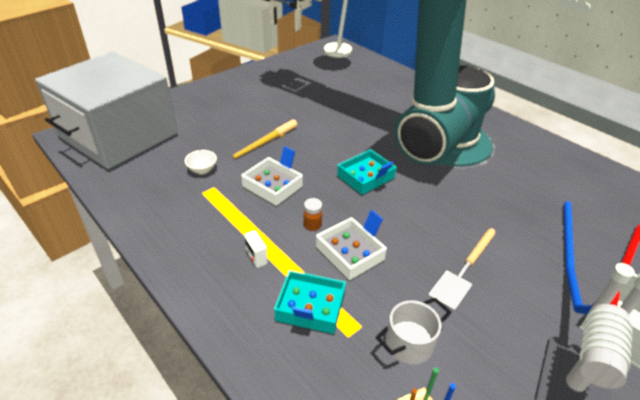

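View pics/t.png

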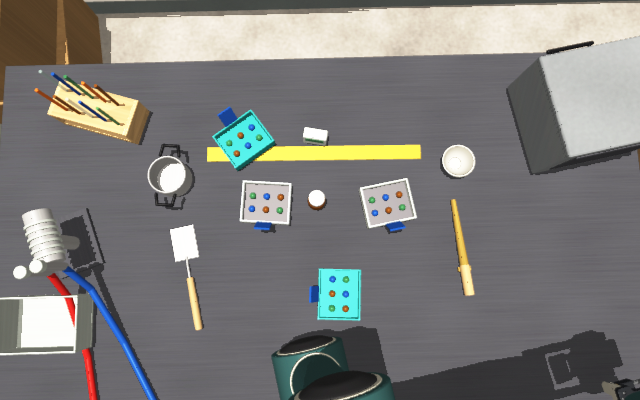

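```bash
cat >> h.py <<'E'
def trays(c):
    """white rims: centre xy, yaw from minAreaRect of rim points at z~45mm; plus plate top"""
    W=pts(c);h=cv2.cvtColor(c['img'],cv2.COLOR_RGB2HSV);o=[]
    m=((h[...,1]<60)&(h[...,2]>120)&(W[...,2]>.03)&(W[...,2]<.056)&(W[...,0]>.45)&(W[...,0]<.85)&(abs(W[...,1])<.33)).astype(np.uint8)
    m=cv2.morphologyEx(m,cv2.MORPH_CLOSE,np.ones((3,3)))
    k,l,st,ce=cv2.connectedComponentsWithStats(m)
    for i in range(1,k):
        if st[i,4]<40: continue
        q=W[(l==i)&(W[...,2]>.036)][:,:2].astype(np.float32)
        r=cv2.minAreaRect(q); a=r[2]
        a=(a+45)%90-45
        o.append((np.round(r[0],4),np.round(r[1],4),round(a,1),st[i,4]))
    return o
def goto(target,yaw,pitch=0):
    """print dp (mm) and twist (rad) from the current pose to TCP target, tool down, jaw axis along yaw+90"""
    s=bot.observe();R=Rn.from_euler('xyz',s['tcp_rot'],degrees=True)
    base=Rn.from_euler('xyz',[0,90+pitch,0],degrees=True)  # tool x->down, y->world y
    best=min((Rn.from_euler('z',yaw+f,degrees=True)*base for f in(0,180)),key=lambda T:(R.inv()*T).magnitude())
    print('t',s['t'],'pos',s['tool_pos'].round(4),'F',s['wrist_force'].round(1))
    print('dp',((R.inv().apply(np.array(target)-s['tool_pos']))*1000).round(1),'twist',(R.inv()*best).as_rotvec().round(3))
E
python3 - <<'E'
from h import *
for n in('top','scene'):
    c=bot.capture(n); print(n,*trays(c),sep='\n')
s=bot.observe();print(Rn.from_euler('xyz',s['tcp_rot'],degrees=True).as_matrix().round(2),bot.tips_ahead)
c=bot.capture('top');W=pts(c);h=cv2.cvtColor(c['img'],cv2.COLOR_RGB2HSV)
m=cv2.inRange(h,(100,100,50),(130,255,255))>0
for y in((.1,.2),(-.26,-.14)):
    q=W[m&(W[...,2]>.05)&(W[...,0]<.56)&(W[...,1]>y[0])&(W[...,1]<y[1])];print('plate',np.median(q,0).round(4),q[q[:,2]>.088].mean(0).round(4))
m=(cv2.inRange(h,(20,120,120),(35,255,255))>0)&(W[...,0]>.7)
q=W[m&(abs(W[...,1])<.32)&(W[...,0]<.8)][:,:2];print('tape',cv2.minAreaRect(q.astype(np.float32)))
m=(cv2.inRange(h,(80,80,80),(98,255,255))>0)
q=W[m&(W[...,0]>.6)][:,:2];print('turq',cv2.boxPoints(cv2.minAreaRect(q.astype(np.float32))).round(3))
E
```

```text
top
(array([ 0.5892, -0.1822]), array([0.1122, 0.1317]), 10.3, np.int32(402))
(array([0.6009, 0.1471]), array([0.1308, 0.1109]), -4.8, np.int32(375))
scene
(array([ 0.5898, -0.1794]), array([0.1158, 0.1399]), 10.5, np.int32(668))
(array([0.6011, 0.1501]), array([0.1341, 0.1152]), -4.1, np.int32(849))
(array([0.7912, 0.0433]), array([0.01  , 0.0278]), -25.4, np.int32(99))
[[-0.    0.23 -0.97]
 [ 0.   -0.97 -0.23]
 [-1.   -0.   -0.  ]] 0.019
plate [0.5319 0.1508 0.0831] [0.5268 0.151  0.094 ]
plate [ 0.5232 -0.1919  0.0803] [ 0.5164 -0.193   0.0947]
tape ((0.7424240112304688, 0.011725276708602905), (0.6018580794334412, 0.04379566013813019), 89.11750793457031)
turq [[0.694 0.227]
 [0.772 0.115]
 [0.877 0.189]
 [0.799 0.301]]
```

```bash
cat >> h.py <<'E'
TR={'L':(np.array([.601,.148]),-4.),'R':(np.array([.589,-.181]),10.)}
def loc(tr,u,w,v=0):
    "tray frame about near edge (mm): u away, v left, w up (TCP)"
    c,y=TR[tr];a=np.radians(y);x=np.array([np.cos(a),np.sin(a)]);n=np.array([-x[1],x[0]])
    p=c+x*(-.055+u/1000)+n*v/1000
    return [*p,w/1000],y
E
python3 -c "
from h import *
goto(*loc('L',18,200))"
```

```text
t 0.25 pos [ 0.1583 -0.6561  0.2373] F [ 0.4 -0.2 -0.1]
dp [  37.7 -689.  -583.7] twist [0.307 0.    0.001]
```

>>> {"fn": "drive_tool", "kwargs": {
  "series": [
    {"claw": 0, "dp": [38, -689, -584], "twist": [0.307, 0, 0]},
    {"claw": 0, "dp": [38, -689, -584], "twist": [0.307, 0, 0]},
    {"claw": 0, "dp": [38, -689, -584], "twist": [0.307, 0, 0]},
    {"claw": 0, "dp": [38, -689, -584], "twist": [0.307, 0, 0]},
    {"claw": 0, "dp": [38, -689, -584], "twist": [0.307, 0, 0]}
  ]
}}

```text
t: 0.88
tool_pos: [0.2991, -0.3754, 0.2245]
tcp_rot: [-125.6, 90.0, 50.4]
wrist_force: [1.5, -1.3, -0.2]
grip_width: 0.048
```

```bash
python3 -c "
from h import *
goto(*loc('L',18,200));print(bot.observe()['joint_pos'].round(0))"
```

```text
t 0.875 pos [ 0.2991 -0.3754  0.2245] F [ 1.5 -1.3 -0.2]
dp [  24.6 -543.4 -227.2] twist [-0.001 -0.     0.   ]
[-55. -18. 107.   0.  91.  40.]
```

>>> {"fn": "drive_tool", "kwargs": {
  "series": [
    {"claw": 0, "dp": [25, -543, -227], "twist": [0, 0, 0]},
    {"claw": 0, "dp": [25, -543, -227], "twist": [0, 0, 0]},
    {"claw": 0, "dp": [25, -543, -227], "twist": [0, 0, 0]},
    {"claw": 0, "dp": [25, -543, -227], "twist": [0, 0, 0]},
    {"claw": 0, "dp": [25, -543, -227], "twist": [0, 0, 0]}
  ]
}}

```text
t: 1.5
tool_pos: [0.4394, -0.0963, 0.2116]
tcp_rot: [179.7, 89.9, -4.4]
wrist_force: [1.6, -1.3, -0.6]
grip_width: 0.0015
```

```bash
python3 -c "
from h import *
goto(*loc('L',18,200));print(bot.observe()['joint_pos'].round(0))"
```

```text
t 1.5 pos [ 0.4394 -0.0963  0.2116] F [ 1.6 -1.3 -0.6]
dp [  11.7 -255.1 -106.9] twist [-0.001 -0.001 -0.   ]
[-16. -22. 111.   0.  91.  78.]
```

>>> {"fn": "drive_tool", "kwargs": {
  "series": [
    {"claw": 0, "dp": [12, -255, -107], "twist": [0, 0, 0]},
    {"claw": 0, "dp": [12, -255, -107], "twist": [0, 0, 0]},
    {"claw": 0, "dp": [12, -255, -107], "twist": [0, 0, 0]},
    {"claw": 0, "dp": [12, -255, -107], "twist": [0, 0, 0]},
    {"claw": 0, "dp": [12, -255, -107], "twist": [0, 0, 0]}
  ]
}}

```text
t: 2.12
tool_pos: [0.5647, 0.1533, 0.1991]
tcp_rot: [-175.6, 90.0, 0.4]
wrist_force: [0.2, -0.6, -0.6]
grip_width: 0.0005
```

```bash
python3 -c "
from h import *
goto(*loc('L',18,104))
c=cap('top','t2.png');i=c['img'];cv2.imwrite('pics/t2.png',cv2.resize(i[150:290,190:350,::-1],(640,560)))"
```

```text
t 2.125 pos [0.5647 0.1533 0.1991] F [ 0.2 -0.6 -0.6]
dp [95.1  2.8  0.5] twist [ 0.001 -0.     0.   ]
```

View pics/t2.png

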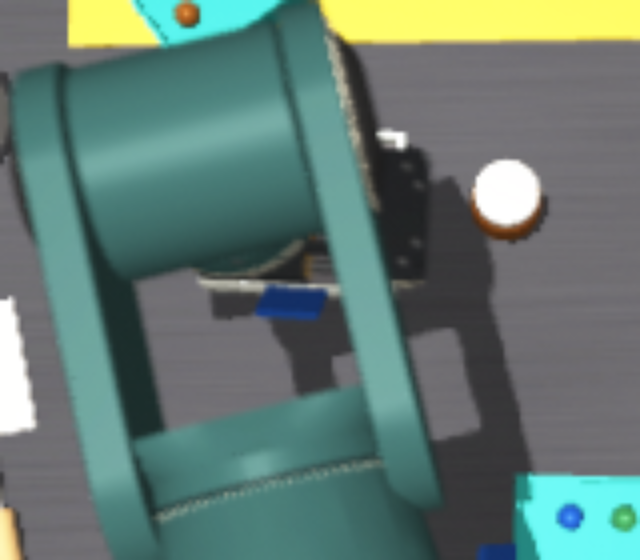

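>>> {"fn": "drive_tool", "kwargs": {
  "series": [
    {"claw": 0, "dp": [50, 3, 0], "twist": [0, 0, 0]},
    {"claw": 0, "dp": [95, 3, 0], "twist": [0, 0, 0]},
    {"claw": 0, "dp": [95, 3, 0], "twist": [0, 0, 0]},
    {"claw": 0, "dp": [95, 3, 12], "twist": [0, 0, 0]},
    {"claw": 0, "dp": [95, 3, 20], "twist": [0, 0, 0]}
  ]
}}

```text
t: 2.8
tool_pos: [0.5452, 0.1533, 0.106]
tcp_rot: [-152.1, 89.8, 24.0]
wrist_force: [0.7, 0.4, 0.6]
grip_width: 0.0001
```

```bash
cat >> h.py <<'E'
def arc(tr,ths,off=7,r=84.9,a0=79.8):
    for t in ths:
        a=np.radians(a0-t); print(t,end=' ');goto(*loc(tr,-r*np.cos(a)+off,r*np.sin(a)+19))
E
python3 -c "
from h import *
print(bot.observe()['torque'])
arc('L',[0,5,10,20,30])
c=cap('scene');i=c['img'];cv2.imwrite('pics/s3.png',cv2.resize(i[150:310,260:460,::-1],(800,640))[:600])"
```

```text
[ 0.06181121 -0.00436136  0.0160589 ]
0 t 2.8 pos [0.5452 0.1533 0.106 ] F [0.7 0.4 0.6]
dp [3.4 1.4 7. ] twist [ 0.002 -0.003  0.002]
5 t 2.8 pos [0.5452 0.1533 0.106 ] F [0.7 0.4 0.6]
dp [ 5.   1.4 14.3] twist [ 0.002 -0.003  0.002]
10 t 2.8 pos [0.5452 0.1533 0.106 ] F [0.7 0.4 0.6]
dp [ 7.3  1.4 21.3] twist [ 0.002 -0.003  0.002]
20 t 2.8 pos [0.5452 0.1533 0.106 ] F [0.7 0.4 0.6]
dp [13.5  1.4 34.7] twist [ 0.002 -0.003  0.002]
30 t 2.8 pos [0.5452 0.1533 0.106 ] F [0.7 0.4 0.6]
dp [22.   1.4 46.8] twist [ 0.002 -0.003  0.002]
```

View pics/s3.png

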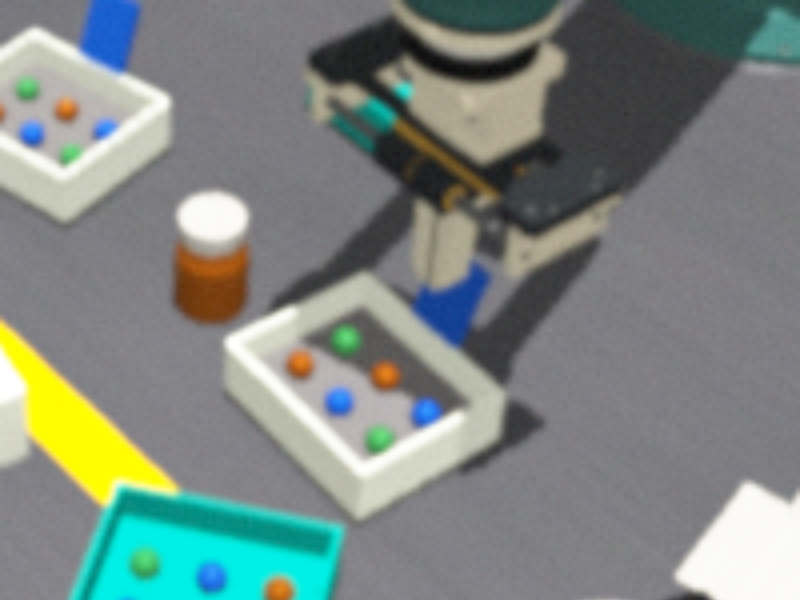

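>>> {"fn": "drive_tool", "kwargs": {
  "series": [
    {"claw": 0, "dp": [3.5, 1.5, 7], "twist": [0, 0, 0]},
    {"claw": 0, "dp": [5.5, 1.5, 14], "twist": [0, 0, 0]},
    {"claw": 0, "dp": [8, 1.5, 21], "twist": [0, 0, 0]},
    {"claw": 0, "dp": [11, 1.5, 28], "twist": [0, 0, 0]},
    {"claw": 0, "dp": [14, 1.5, 34.5], "twist": [0, 0, 0]}
  ]
}}

```text
t: 3.48
tool_pos: [0.5095, 0.1543, 0.0913]
tcp_rot: [-148.1, 89.8, 28.0]
wrist_force: [1.2, -0.3, 0.1]
grip_width: 0.0007
```

```bash
cat >> h.py <<'E'
def crop(fn,x0=260,y0=150,x1=460,y1=300):
    c=cap('scene');cv2.imwrite('pics/'+fn,cv2.resize(c['img'][y0:y1,x0:x1,::-1],(800,600)));return c
E
python3 -c "
from h import *
arc('L',[20,30,40,50])
crop('s4.png')"
```

```text
20 t 3.475 pos [0.5095 0.1543 0.0913] F [ 1.2 -0.3  0.1]
dp [-1.1 -0.1 -1. ] twist [ 0.002 -0.002  0.001]
30 t 3.475 pos [0.5095 0.1543 0.0913] F [ 1.2 -0.3  0.1]
dp [ 7.4 -0.1 11.1] twist [ 0.002 -0.002  0.001]
40 t 3.475 pos [0.5095 0.1543 0.0913] F [ 1.2 -0.3  0.1]
dp [17.9 -0.1 21.6] twist [ 0.002 -0.002  0.001]
50 t 3.475 pos [0.5095 0.1543 0.0913] F [ 1.2 -0.3  0.1]
dp [30.  -0.1 30. ] twist [ 0.002 -0.002  0.001]
```

View pics/s4.png

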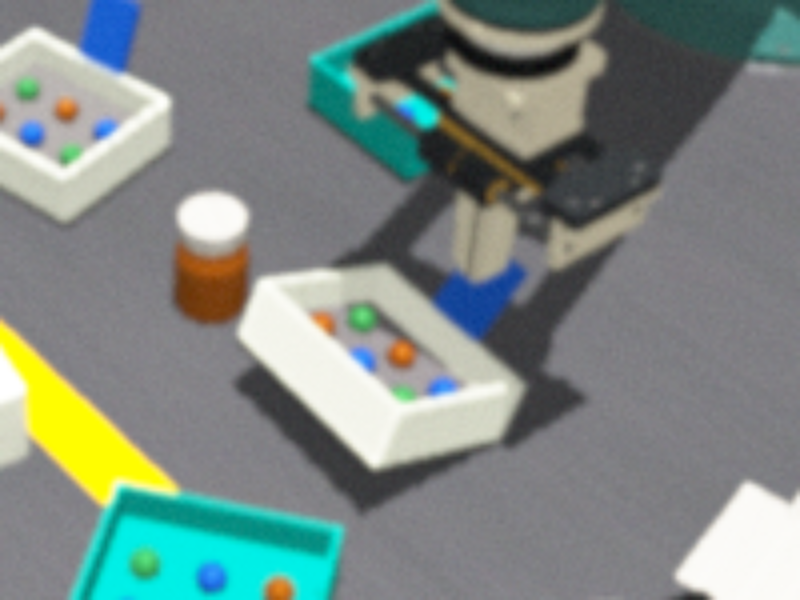

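>>> {"fn": "drive_tool", "kwargs": {
  "series": [
    {"claw": 0, "dp": [3.5, 0, 5.5], "twist": [0, 0, 0]},
    {"claw": 0, "dp": [7.5, 0, 11], "twist": [0, 0, 0]},
    {"claw": 0, "dp": [12.5, 0, 16.5], "twist": [0, 0, 0]},
    {"claw": 0, "dp": [18, 0, 21.5], "twist": [0, 0, 0]},
    {"claw": 0, "dp": [24, 0, 26], "twist": [0, 0, 0]}
  ]
}}

```text
t: 4.15
tool_pos: [0.4826, 0.1561, 0.0663]
tcp_rot: [-139.9, 89.9, 36.2]
wrist_force: [1.6, 0.0, -0.4]
grip_width: 0.0006
```

```bash
python3 -c "
from h import *
arc('L',[45,50,55,60,65,70])"
```

```text
45 t 4.15 pos [0.4826 0.1561 0.0663] F [ 1.6  0.  -0.4]
dp [-1.1 -0.2 -1. ] twist [ 0.002 -0.001  0.001]
50 t 4.15 pos [0.4826 0.1561 0.0663] F [ 1.6  0.  -0.4]
dp [ 5.1 -0.2  3. ] twist [ 0.002 -0.001  0.001]
55 t 4.15 pos [0.4826 0.1561 0.0663] F [ 1.6  0.  -0.4]
dp [11.7 -0.2  6.4] twist [ 0.002 -0.001  0.001]
60 t 4.15 pos [0.4826 0.1561 0.0663] F [ 1.6  0.  -0.4]
dp [18.6 -0.2  9.2] twist [ 0.002 -0.001  0.001]
65 t 4.15 pos [0.4826 0.1561 0.0663] F [ 1.6  0.  -0.4]
dp [25.6 -0.2 11.4] twist [ 0.002 -0.001  0.001]
70 t 4.15 pos [0.4826 0.1561 0.0663] F [ 1.6  0.  -0.4]
dp [32.9 -0.2 13. ] twist [ 0.002 -0.001  0.001]
```

>>> {"fn": "drive_tool", "kwargs": {
  "series": [
    {"claw": 0, "dp": [5, 0, 3], "twist": [0, 0, 0]},
    {"claw": 0, "dp": [11.5, 0, 6.5], "twist": [0, 0, 0]},
    {"claw": 0, "dp": [18.5, 0, 9], "twist": [0, 0, 0]},
    {"claw": 0, "dp": [25.5, 0, 11.5], "twist": [0, 0, 0]},
    {"claw": 0, "dp": [33, 0, 13], "twist": [0, 0, 0]}
  ]
}}

```text
t: 4.78
tool_pos: [0.4694, 0.157, 0.0328]
tcp_rot: [-136.7, 89.9, 39.4]
wrist_force: [-0.1, 0.1, 0.9]
grip_width: 0.0003
```

```bash
cat >> h.py <<'E'
def mag(c):
    h=cv2.cvtColor(c['img'],cv2.COLOR_RGB2HSV);m=cv2.inRange(h,(140,90,70),(172,255,255));m[:120]=0
    W=pts(c);print('magenta px',(m>0).sum(),np.argwhere(m>0).mean(0) if m.any() else '')
E
python3 -c "
from h import *
arc('L',[70,72])
mag(crop('s5.png'))"
```

```text
70 t 4.775 pos [0.4694 0.157  0.0328] F [-0.1  0.1  0.9]
dp [-0.7 -0.2 -0.2] twist [ 0.002 -0.001  0.001]
72 t 4.775 pos [0.4694 0.157  0.0328] F [-0.1  0.1  0.9]
dp [ 2.2 -0.2  0.3] twist [ 0.002 -0.001  0.001]
magenta px 0
```

View pics/s5.png

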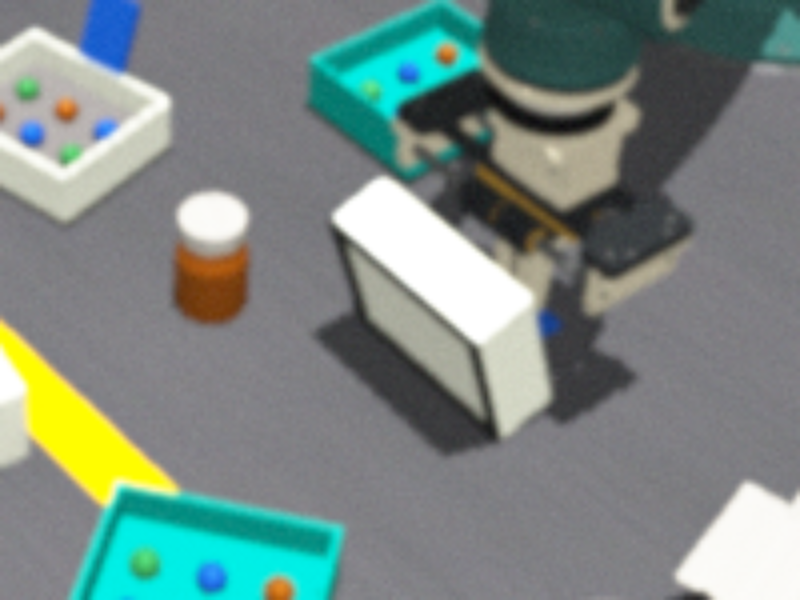

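```bash
cat >> h.py <<'E'
def tilt(c,tr):
    "far-wall plane fit: elevation of its normal = tilt"
    W=pts(c);h=cv2.cvtColor(c['img'],cv2.COLOR_RGB2HSV);p,_=loc(tr,0,0)
    m=(h[...,1]<60)&(h[...,2]>225)&(np.linalg.norm(W[...,:2]-np.array(p[:2]),axis=-1)<.09)&(W[...,2]>.085)&(W[...,2]<.135)
    q=W[m];
    for _ in range(3):
        ce=q.mean(0);n=np.linalg.svd(q-ce,full_matrices=False)[2][2];n*=np.sign(n[2]);q=q[abs((q-ce)@n)<.004]
    print('n',len(q),'tilt',np.degrees(np.arcsin(n[2])).round(1),'normal',n.round(2),ce.round(3),'zmax',q[:,2].max().round(3))
E
python3 -c "
from h import *
tilt(bot.capture('scene'),'L')"
```

```text
n 802 tilt 74.5 normal [ 0.27 -0.02  0.96] [0.554 0.158 0.113] zmax 0.121
```

>>> {"fn": "drive_tool", "kwargs": {
  "series": [
    {"claw": 0, "dp": [-6, 0, -1.2], "twist": [0, 0, 0]},
    {"claw": 0, "dp": [-13, 0, -3.5], "twist": [0, 0, 0]},
    {"claw": 0, "dp": [-20.5, 0, -6.5], "twist": [0, 0, 0]},
    {"claw": 0, "dp": [-27.5, 0, -10], "twist": [0, 0, 0]},
    {"claw": 0, "dp": [-34, 0, -14], "twist": [0, 0, 0]}
  ]
}}

```text
t: 5.5
tool_pos: [0.4835, 0.1559, 0.067]
tcp_rot: [-122.2, 89.9, 54.0]
wrist_force: [1.2, -0.7, 0.8]
grip_width: 0.0006
```

```bash
python3 -c "
from h import *
arc('L',[40,35,30,25,20])"
```

```text
40 t 5.5 pos [0.4835 0.1559 0.067 ] F [ 1.2 -0.7  0.8]
dp [-6.4 -0.3 -4.6] twist [ 0.002 -0.     0.001]
35 t 5.5 pos [0.4835 0.1559 0.067 ] F [ 1.2 -0.7  0.8]
dp [-11.9  -0.3  -9.6] twist [ 0.002 -0.     0.001]
30 t 5.5 pos [0.4835 0.1559 0.067 ] F [ 1.2 -0.7  0.8]
dp [-16.9  -0.3 -15. ] twist [ 0.002 -0.     0.001]
25 t 5.5 pos [0.4835 0.1559 0.067 ] F [ 1.2 -0.7  0.8]
dp [-21.4  -0.3 -20.9] twist [ 0.002 -0.     0.001]
20 t 5.5 pos [0.4835 0.1559 0.067 ] F [ 1.2 -0.7  0.8]
dp [-25.4  -0.3 -27.1] twist [ 0.002 -0.     0.001]
```

>>> {"fn": "drive_tool", "kwargs": {
  "series": [
    {"claw": 0, "dp": [-6.5, 0, -4.5], "twist": [0, 0, 0]},
    {"claw": 0, "dp": [-12, 0, -9.5], "twist": [0, 0, 0]},
    {"claw": 0, "dp": [-17, 0, -15], "twist": [0, 0, 0]},
    {"claw": 0, "dp": [-21.5, 0, -21], "twist": [0, 0, 0]},
    {"claw": 0, "dp": [-25.5, 0, -27], "twist": [0, 0, 0]}
  ]
}}

```text
t: 6.12
tool_pos: [0.5109, 0.154, 0.0928]
tcp_rot: [-127.7, 89.9, 48.4]
wrist_force: [1.7, -0.9, 0.2]
grip_width: 0.0004
```

```bash
python3 -c "
from h import *
arc('L',[18,15,12,9,6,3,0,-3])"
```

```text
18 t 6.125 pos [0.5109 0.154  0.0928] F [ 1.7 -0.9  0.2]
dp [-1.  -0.3 -2.2] twist [ 0.002 -0.001  0.001]
15 t 6.125 pos [0.5109 0.154  0.0928] F [ 1.7 -0.9  0.2]
dp [-3.  -0.3 -6.2] twist [ 0.002 -0.001  0.001]
12 t 6.125 pos [0.5109 0.154  0.0928] F [ 1.7 -0.9  0.2]
dp [ -4.8  -0.3 -10.3] twist [ 0.002 -0.001  0.001]
9 t 6.125 pos [0.5109 0.154  0.0928] F [ 1.7 -0.9  0.2]
dp [ -6.4  -0.3 -14.4] twist [ 0.002 -0.001  0.001]
6 t 6.125 pos [0.5109 0.154  0.0928] F [ 1.7 -0.9  0.2]
dp [ -7.7  -0.3 -18.7] twist [ 0.002 -0.001  0.001]
3 t 6.125 pos [0.5109 0.154  0.0928] F [ 1.7 -0.9  0.2]
dp [ -8.9  -0.3 -23. ] twist [ 0.002 -0.001  0.001]
0 t 6.125 pos [0.5109 0.154  0.0928] F [ 1.7 -0.9  0.2]
dp [ -9.8  -0.2 -27.3] twist [ 0.002 -0.001  0.001]
-3 t 6.125 pos [0.5109 0.154  0.0928] F [ 1.7 -0.9  0.2]
dp [-10.4  -0.2 -31.7] twist [ 0.002 -0.001  0.001]
```

Slow final part, 2° per row.

>>> {"fn": "drive_tool", "kwargs": {
  "series": [
    {"claw": 0, "dp": [-1.5, 0, -3], "twist": [0, 0, 0]},
    {"claw": 0, "dp": [-3, 0, -6], "twist": [0, 0, 0]},
    {"claw": 0, "dp": [-4.2, 0, -9], "twist": [0, 0, 0]},
    {"claw": 0, "dp": [-5.5, 0, -12], "twist": [0, 0, 0]},
    {"claw": 0, "dp": [-6.4, 0, -14.5], "twist": [0, 0, 0]}
  ]
}}

```text
t: 6.75
tool_pos: [0.5255, 0.153, 0.0993]
tcp_rot: [-133.0, 89.9, 43.1]
wrist_force: [1.0, -0.8, 2.2]
grip_width: 0.0003
```

>>> {"fn": "drive_tool", "kwargs": {
  "series": [
    {"claw": 0, "dp": [-0.9, 0, -2.5], "twist": [0, 0, 0]},
    {"claw": 0, "dp": [-1.6, 0, -5], "twist": [0, 0, 0]},
    {"claw": 0, "dp": [-2.3, 0, -7.5], "twist": [0, 0, 0]},
    {"claw": 0, "dp": [-2.9, 0, -10], "twist": [0, 0, 0]},
    {"claw": 0, "dp": [-3.4, 0, -12.5], "twist": [0, 0, 0]}
  ]
}}

```text
t: 7.38
tool_pos: [0.5381, 0.1521, 0.1026]
tcp_rot: [-130.0, 89.9, 46.1]
wrist_force: [1.7, -2.4, 2.8]
grip_width: 0.0005
```

>>> {"fn": "drive_tool", "kwargs": {
  "series": [
    {"claw": 0, "dp": [-0.4, 0, -2], "twist": [0, 0, 0]},
    {"claw": 0, "dp": [-0.8, 0, -4], "twist": [0, 0, 0]},
    {"claw": 0, "dp": [-1.2, 0, -6], "twist": [0, 0, 0]},
    {"claw": 0, "dp": [-1.5, 0, -8], "twist": [0, 0, 0]},
    {"claw": 0, "dp": [-1.5, 0, -12], "twist": [0, 0, 0]}
  ]
}}

```text
t: 8.0
tool_pos: [0.5503, 0.1513, 0.1042]
tcp_rot: [-132.1, 89.9, 44.0]
wrist_force: [-0.1, 0.3, -0.3]
grip_width: 0.0004
```

```bash
python3 -c "
from h import *
print(*trays(bot.capture('scene')),sep='\n')
goto(*loc('L',25,200)); goto(*loc('R',18,200))"
```

```text
(array([ 0.5897, -0.1781]), array([0.1158, 0.1351]), 10.2, np.int32(654))
(array([0.6012, 0.1508]), array([0.1337, 0.1131]), -4.1, np.int32(848))
(array([0.7954, 0.0194]), array([0.0249, 0.0618]), 16.2, np.int32(113))
t 8.05 pos [0.5506 0.1513 0.1042] F [ 0.2 -0.9 -0.2]
dp [-95.8  -0.3 -20.5] twist [ 0.002 -0.001  0.001]
t 8.05 pos [0.5506 0.1513 0.1042] F [ 0.2 -0.9 -0.2]
dp [-96.1 337.7 -25. ] twist [-0.243 -0.001  0.001]
```

>>> {"fn": "drive_tool", "kwargs": {
  "series": [
    {"claw": 0, "dp": [-50, 0, -12], "twist": [0, 0, 0]},
    {"claw": 0, "dp": [-96, 0, -12], "twist": [0, 0, 0]},
    {"claw": 0, "dp": [-96, 60, -14], "twist": [-0.1, 0, 0]},
    {"claw": 0, "dp": [-96, 120, -16], "twist": [-0.243, 0, 0]},
    {"claw": 0, "dp": [-96, 180, -18], "twist": [-0.243, 0, 0]}
  ]
}}

```text
t: 8.68
tool_pos: [0.556, -0.0313, 0.2002]
tcp_rot: [-163.8, 89.9, 26.4]
wrist_force: [1.3, -0.1, -0.1]
grip_width: 0.0003
```

```bash
python3 -c "
from h import *
goto(*loc('R',18,200))"
```

```text
t 8.675 pos [ 0.556  -0.0313  0.2002] F [ 1.3 -0.1 -0.1]
dp [1.000e-01 1.531e+02 3.100e+01] twist [ 0.003 -0.001  0.   ]
```

>>> {"fn": "drive_tool", "kwargs": {
  "series": [
    {"claw": 0, "dp": [0, 60, 12], "twist": [0, 0, 0]},
    {"claw": 0, "dp": [0, 120, 24], "twist": [0, 0, 0]},
    {"claw": 0, "dp": [0, 153, 31], "twist": [0, 0, 0]},
    {"claw": 0, "dp": [40, 153, 31], "twist": [0, 0, 0]},
    {"claw": 0, "dp": [60, 153, 31], "twist": [0, 0, 0]}
  ]
}}

```text
t: 9.3
tool_pos: [0.552, -0.1875, 0.1381]
tcp_rot: [-77.3, 89.9, 112.8]
wrist_force: [0.0, 0.8, 0.0]
grip_width: 0.0004
```

```bash
python3 -c "
from h import *
goto(*loc('R',18,104));arc('R',[0])"
```

```text
t 9.3 pos [ 0.552  -0.1875  0.1381] F [0.  0.8 0. ]
dp [34.1  0.1 -0.6] twist [0.003 0.    0.002]
0 t 9.3 pos [ 0.552  -0.1875  0.1381] F [0.  0.8 0. ]
dp [35.5  0.1 25.5] twist [0.003 0.    0.002]
```

>>> {"fn": "drive_tool", "kwargs": {
  "series": [
    {"claw": 0, "dp": [34, 0, 0], "twist": [0, 0, 0]},
    {"claw": 0, "dp": [34, 0, 0], "twist": [0, 0, 0]},
    {"claw": 0, "dp": [34, 0, 10], "twist": [0, 0, 0]},
    {"claw": 0, "dp": [35, 0, 18], "twist": [0, 0, 0]},
    {"claw": 0, "dp": [35.5, 0, 25.5], "twist": [0, 0, 0]}
  ]
}}

```text
t: 9.93
tool_pos: [0.5267, -0.1921, 0.1036]
tcp_rot: [-147.9, 89.9, 42.2]
wrist_force: [2.7, 0.5, -0.4]
grip_width: 0.0008
```

```bash
python3 -c "
from h import *
arc('R',[5,10,15,20,25])"
```

```text
5 t 9.925 pos [ 0.5267 -0.1921  0.1036] F [ 2.7  0.5 -0.4]
dp [ 2.7 -0.1  7. ] twist [ 0.003 -0.001  0.001]
10 t 9.925 pos [ 0.5267 -0.1921  0.1036] F [ 2.7  0.5 -0.4]
dp [ 4.9 -0.1 14. ] twist [ 0.003 -0.001  0.001]
15 t 9.925 pos [ 0.5267 -0.1921  0.1036] F [ 2.7  0.5 -0.4]
dp [ 7.8 -0.1 20.9] twist [ 0.003 -0.001  0.001]
20 t 9.925 pos [ 0.5267 -0.1921  0.1036] F [ 2.7  0.5 -0.4]
dp [11.2 -0.1 27.4] twist [ 0.003 -0.001  0.001]
25 t 9.925 pos [ 0.5267 -0.1921  0.1036] F [ 2.7  0.5 -0.4]
dp [15.2 -0.2 33.7] twist [ 0.003 -0.001  0.001]
```

>>> {"fn": "drive_tool", "kwargs": {
  "series": [
    {"claw": 0, "dp": [3, 0, 7], "twist": [0, 0, 0]},
    {"claw": 0, "dp": [5.5, 0, 14], "twist": [0, 0, 0]},
    {"claw": 0, "dp": [8.5, 0, 21], "twist": [0, 0, 0]},
    {"claw": 0, "dp": [12, 0, 27.5], "twist": [0, 0, 0]},
    {"claw": 0, "dp": [16, 0, 34], "twist": [0, 0, 0]}
  ]
}}

```text
t: 10.55
tool_pos: [0.4928, -0.1982, 0.0872]
tcp_rot: [-144.0, 89.9, 46.1]
wrist_force: [0.9, -0.9, 0.8]
grip_width: 0.0002
```

```bash
python3 -c "
from h import *
arc('R',[30,35,40,45,50])"
```

```text
30 t 10.55 pos [ 0.4928 -0.1982  0.0872] F [ 0.9 -0.9  0.8]
dp [ 3.4 -0.2  5. ] twist [ 0.002 -0.001  0.001]
35 t 10.55 pos [ 0.4928 -0.1982  0.0872] F [ 0.9 -0.9  0.8]
dp [ 8.4 -0.2 10.5] twist [ 0.002 -0.001  0.001]
40 t 10.55 pos [ 0.4928 -0.1982  0.0872] F [ 0.9 -0.9  0.8]
dp [13.9 -0.2 15.5] twist [ 0.002 -0.001  0.001]
45 t 10.55 pos [ 0.4928 -0.1982  0.0872] F [ 0.9 -0.9  0.8]
dp [19.8 -0.2 20. ] twist [ 0.002 -0.001  0.001]
50 t 10.55 pos [ 0.4928 -0.1982  0.0872] F [ 0.9 -0.9  0.8]
dp [26.  -0.2 23.9] twist [ 0.002 -0.001  0.001]
```

>>> {"fn": "drive_tool", "kwargs": {
  "series": [
    {"claw": 0, "dp": [3.5, 0, 5], "twist": [0, 0, 0]},
    {"claw": 0, "dp": [8.5, 0, 10.5], "twist": [0, 0, 0]},
    {"claw": 0, "dp": [14, 0, 15.5], "twist": [0, 0, 0]},
    {"claw": 0, "dp": [20, 0, 20], "twist": [0, 0, 0]},
    {"claw": 0, "dp": [26, 0, 24], "twist": [0, 0, 0]}
  ]
}}

```text
t: 11.18
tool_pos: [0.4688, -0.2024, 0.0607]
tcp_rot: [-134.6, 89.9, 55.6]
wrist_force: [1.3, 0.4, 0.5]
grip_width: 0.0008
```

```bash
python3 -c "
from h import *
arc('R',[55,60,65,70,71])"
```

```text
55 t 11.175 pos [ 0.4688 -0.2024  0.0607] F [1.3 0.4 0.5]
dp [ 6.1 -0.2  3. ] twist [ 0.003 -0.001  0.001]
60 t 11.175 pos [ 0.4688 -0.2024  0.0607] F [1.3 0.4 0.5]
dp [13.  -0.2  5.8] twist [ 0.003 -0.001  0.001]
65 t 11.175 pos [ 0.4688 -0.2024  0.0607] F [1.3 0.4 0.5]
dp [20.  -0.2  8. ] twist [ 0.003 -0.001  0.001]
70 t 11.175 pos [ 0.4688 -0.2024  0.0607] F [1.3 0.4 0.5]
dp [27.3 -0.2  9.6] twist [ 0.003 -0.001  0.001]
71 t 11.175 pos [ 0.4688 -0.2024  0.0607] F [1.3 0.4 0.5]
dp [28.7 -0.2  9.9] twist [ 0.003 -0.001  0.001]
```

>>> {"fn": "drive_tool", "kwargs": {
  "series": [
    {"claw": 0, "dp": [6, 0, 3], "twist": [0, 0, 0]},
    {"claw": 0, "dp": [13, 0, 6], "twist": [0, 0, 0]},
    {"claw": 0, "dp": [20, 0, 8], "twist": [0, 0, 0]},
    {"claw": 0, "dp": [27, 0, 9.5], "twist": [0, 0, 0]},
    {"claw": 0, "dp": [27.3, 0, 9.6], "twist": [0, 0, 0]}
  ]
}}

```text
t: 11.8
tool_pos: [0.459, -0.2039, 0.0327]
tcp_rot: [-92.7, 89.9, 97.5]
wrist_force: [0.8, 0.6, -0.2]
grip_width: 0.0006
```

```bash
python3 -c "
from h import *
arc('R',[70])
c=crop('s6.png',220,110,420,260);mag(c);tilt(c,'R')"
```

```text
70 t 11.8 pos [ 0.459  -0.2039  0.0327] F [ 0.8  0.6 -0.2]
dp [-0.7  0.  -0.3] twist [ 0.002 -0.     0.002]
magenta px 358 [165.56703911 281.89944134]
n 501 tilt 72.7 normal [0.29 0.05 0.95] [ 0.545 -0.184  0.113] zmax 0.121
```

View pics/s6.png

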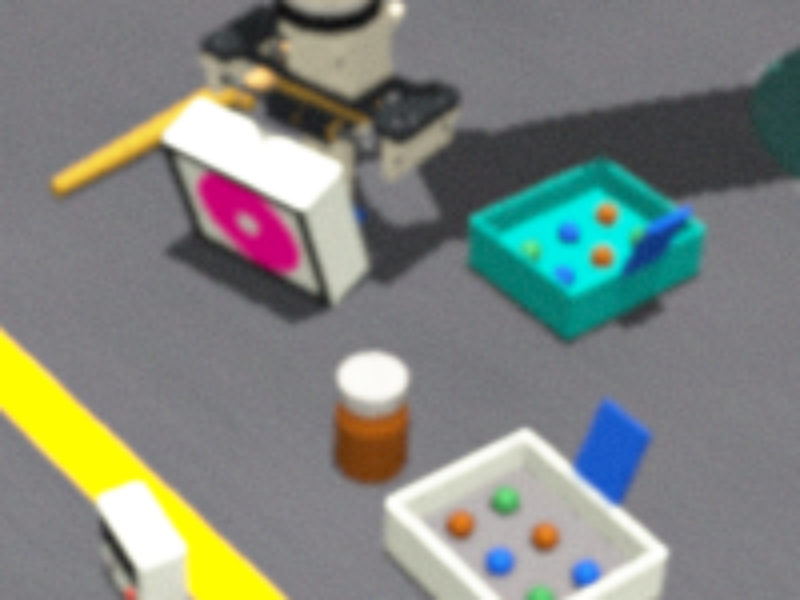

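The right-hand tray shows the magenta stamp (crop px ~250,225), so it is tray_p. I'm letting it down along the same arc.

>>> {"fn": "drive_tool", "kwargs": {
  "series": [
    {"claw": 0, "dp": [-6, 0, -1.2], "twist": [0, 0, 0]},
    {"claw": 0, "dp": [-13, 0, -3.5], "twist": [0, 0, 0]},
    {"claw": 0, "dp": [-20.5, 0, -6.5], "twist": [0, 0, 0]},
    {"claw": 0, "dp": [-27.5, 0, -10], "twist": [0, 0, 0]},
    {"claw": 0, "dp": [-34, 0, -14], "twist": [0, 0, 0]}
  ]
}}

```text
t: 12.48
tool_pos: [0.4735, -0.2015, 0.0678]
tcp_rot: [-133.5, 89.9, 56.6]
wrist_force: [-0.7, -0.2, 1.5]
grip_width: 0.0009
```

>>> {"fn": "drive_tool", "kwargs": {
  "series": [
    {"claw": 0, "dp": [-6.5, 0, -4.5], "twist": [0, 0, 0]},
    {"claw": 0, "dp": [-12, 0, -9.5], "twist": [0, 0, 0]},
    {"claw": 0, "dp": [-17, 0, -15], "twist": [0, 0, 0]},
    {"claw": 0, "dp": [-21.5, 0, -21], "twist": [0, 0, 0]},
    {"claw": 0, "dp": [-25.5, 0, -27], "twist": [0, 0, 0]}
  ]
}}

```text
t: 13.1
tool_pos: [0.5005, -0.1967, 0.0936]
tcp_rot: [-136.6, 89.9, 53.5]
wrist_force: [1.6, 0.3, 1.2]
grip_width: 0.0001
```

```bash
python3 -c "
from h import *
arc('R',[20,10])"
```

```text
20 t 13.1 pos [ 0.5005 -0.1967  0.0936] F [1.6 0.3 1.2]
dp [ 1.3 -0.1  0.8] twist [ 0.002 -0.001  0.001]
10 t 13.1 pos [ 0.5005 -0.1967  0.0936] F [1.6 0.3 1.2]
dp [ -5.   -0.1 -12.6] twist [ 0.002 -0.001  0.001]
```

Same final moves as on the left.

>>> {"fn": "drive_tool", "kwargs": {
  "series": [
    {"claw": 0, "dp": [-1, 0, -3], "twist": [0, 0, 0]},
    {"claw": 0, "dp": [-2.5, 0, -6], "twist": [0, 0, 0]},
    {"claw": 0, "dp": [-4, 0, -9], "twist": [0, 0, 0]},
    {"claw": 0, "dp": [-5, 0, -12], "twist": [0, 0, 0]},
    {"claw": 0, "dp": [-6, 0, -14.5], "twist": [0, 0, 0]}
  ]
}}

```text
t: 13.72
tool_pos: [0.5149, -0.1942, 0.0997]
tcp_rot: [-139.2, 89.9, 51.0]
wrist_force: [1.2, -1.0, 2.7]
grip_width: 0.0007
```

>>> {"fn": "drive_tool", "kwargs": {
  "series": [
    {"claw": 0, "dp": [-0.9, 0, -2.5], "twist": [0, 0, 0]},
    {"claw": 0, "dp": [-1.6, 0, -5], "twist": [0, 0, 0]},
    {"claw": 0, "dp": [-2.3, 0, -7.5], "twist": [0, 0, 0]},
    {"claw": 0, "dp": [-2.9, 0, -10], "twist": [0, 0, 0]},
    {"claw": 0, "dp": [-3.4, 0, -12.5], "twist": [0, 0, 0]}
  ]
}}

```text
t: 14.35
tool_pos: [0.5274, -0.1919, 0.1032]
tcp_rot: [-139.2, 89.9, 51.0]
wrist_force: [1.2, 0.4, 3.2]
grip_width: 0.0006
```

>>> {"fn": "drive_tool", "kwargs": {
  "series": [
    {"claw": 0, "dp": [-0.4, 0, -2], "twist": [0, 0, 0]},
    {"claw": 0, "dp": [-0.8, 0, -4], "twist": [0, 0, 0]},
    {"claw": 0, "dp": [-1.2, 0, -6], "twist": [0, 0, 0]},
    {"claw": 0, "dp": [-1.5, 0, -8], "twist": [0, 0, 0]},
    {"claw": 0, "dp": [-1.5, 0, -12], "twist": [0, 0, 0]}
  ]
}}

```text
t: 14.98
tool_pos: [0.5393, -0.1898, 0.1047]
tcp_rot: [-136.9, 89.9, 53.3]
wrist_force: [0.4, -0.4, -0.9]
grip_width: 0.0005
```

```bash
python3 -c "
from h import *
print(*trays(bot.capture('scene')),sep='\n')
goto(*loc('R',15,155));goto(*loc('R',-80,155));goto(*loc('R',-80,42)); goto(*loc('R',-12,42))"
```

```text
(array([ 0.59  , -0.1784]), array([0.1141, 0.1359]), 10.1, np.int32(666))
(array([0.5998, 0.1498]), array([0.1352, 0.1159]), -4.6, np.int32(845))
(array([0.7946, 0.0194]), array([0.0246, 0.0633]), 15.3, np.int32(125))
t 15.025 pos [ 0.5397 -0.1898  0.1047] F [ 0.   0.2 -0.1]
dp [-50.3  -0.1 -10.1] twist [ 0.002 -0.001  0.001]
t 15.025 pos [ 0.5397 -0.1898  0.1047] F [ 0.   0.2 -0.1]
dp [-50.4  -0.3  84.9] twist [ 0.002 -0.001  0.001]
t 15.025 pos [ 0.5397 -0.1898  0.1047] F [ 0.   0.2 -0.1]
dp [62.6 -0.2 85. ] twist [ 0.002 -0.001  0.001]
t 15.025 pos [ 0.5397 -0.1898  0.1047] F [ 0.   0.2 -0.1]
dp [62.7 -0.1 17. ] twist [ 0.002 -0.001  0.001]
```

>>> {"fn": "drive_tool", "kwargs": {
  "series": [
    {"claw": 0, "dp": [-50, 0, -8], "twist": [0, 0, 0]},
    {"claw": 93, "dp": [-52, 0, -8], "twist": [0, 0, 0]},
    {"claw": 93, "dp": [-52, 0, 45], "twist": [0, 0, 0]},
    {"claw": 93, "dp": [-52, 0, 85], "twist": [0, 0, 0]},
    {"claw": 93, "dp": [-52, 0, 85], "twist": [0, 0, 0]}
  ]
}}

```text
t: 15.65
tool_pos: [0.4543, -0.2051, 0.1563]
tcp_rot: [-154.1, 89.9, 36.0]
wrist_force: [0.7, 0.1, -1.0]
grip_width: 0.0359
```

```bash
python3 -c "
from h import *
goto(*loc('R',-80,44)); goto(*loc('R',-12,44))"
```

```text
t 15.65 pos [ 0.4543 -0.2051  0.1563] F [ 0.7  0.1 -1. ]
dp [112.3  -0.3  -1.7] twist [ 0.001 -0.001  0.001]
t 15.65 pos [ 0.4543 -0.2051  0.1563] F [ 0.7  0.1 -1. ]
dp [112.4  -0.2 -69.7] twist [ 0.001 -0.001  0.001]
```

>>> {"fn": "drive_tool", "kwargs": {
  "series": [
    {"claw": 93, "dp": [30, 0, 0], "twist": [0, 0, 0]},
    {"claw": 93, "dp": [60, 0, 0], "twist": [0, 0, 0]},
    {"claw": 93, "dp": [100, 0, 0], "twist": [0, 0, 0]},
    {"claw": 93, "dp": [112, 0, 0], "twist": [0, 0, 0]},
    {"claw": 93, "dp": [112, 0, 0], "twist": [0, 0, 0]}
  ]
}}

```text
t: 16.27
tool_pos: [0.4546, -0.2049, 0.0441]
tcp_rot: [-109.5, 89.9, 80.6]
wrist_force: [0.4, -0.4, -0.1]
grip_width: 0.0856
```

```bash
python3 -c "
from h import *
goto(*loc('R',-12,44))
crop('s7.png',220,110,420,260)"
```

```text
t 16.275 pos [ 0.4546 -0.2049  0.0441] F [ 0.4 -0.4 -0.1]
dp [  0.2  -0.1 -69.5] twist [ 0.001 -0.     0.001]
```

View pics/s7.png

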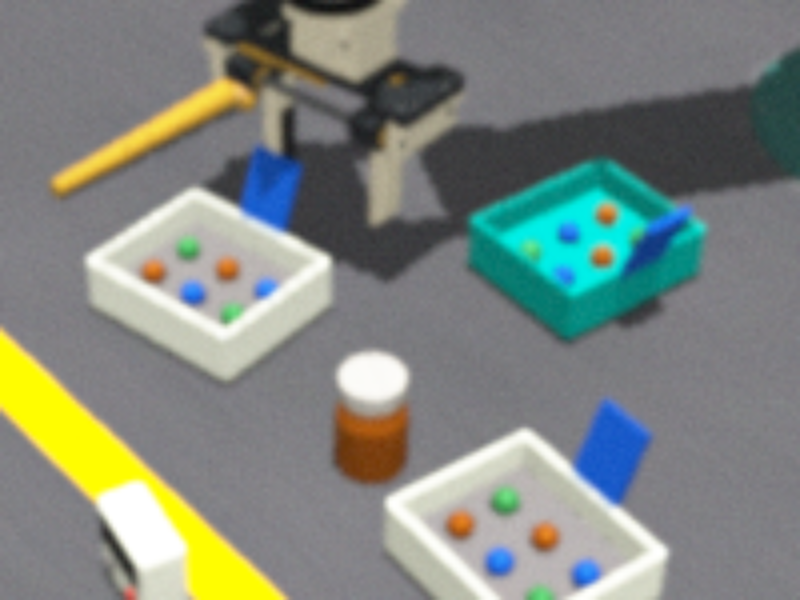

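>>> {"fn": "drive_tool", "kwargs": {
  "series": [
    {"claw": 80, "dp": [0, 0, -20], "twist": [0, 0, 0]},
    {"claw": 80, "dp": [0, 0, -40], "twist": [0, 0, 0]},
    {"claw": 80, "dp": [0, 0, -55], "twist": [0, 0, 0]},
    {"claw": 80, "dp": [0, 0, -62], "twist": [0, 0, 0]},
    {"claw": 80, "dp": [0, 0, -68], "twist": [0, 0, 0]}
  ]
}}

```text
t: 16.95
tool_pos: [0.5222, -0.1932, 0.0455]
tcp_rot: [-173.0, 89.9, 17.1]
wrist_force: [-0.2, -0.3, 0.2]
grip_width: 0.0803
```

>>> {"fn": "drive_tool", "kwargs": {
  "series": [
    {"claw": 80, "dp": [0, 0, -4], "twist": [0, 0, 0]},
    {"claw": 80, "dp": [0, 0, -8], "twist": [0, 0, 0]},
    {"claw": 80, "dp": [0, 0, -13], "twist": [0, 0, 0]},
    {"claw": 80, "dp": [0, 0, -18], "twist": [0, 0, 0]},
    {"claw": 80, "dp": [0, 0, -23], "twist": [0, 0, 0]}
  ]
}}

```text
t: 17.58
tool_pos: [0.5451, -0.1892, 0.0456]
tcp_rot: [-173.4, 89.9, 16.7]
wrist_force: [-3.8, -1.4, 1.4]
grip_width: 0.0798
```

```bash
python3 -c "
from h import *
goto(*loc('R',-12,44))
print(*trays(bot.capture('scene')),sep='\n')"
```

```text
t 17.575 pos [ 0.5451 -0.1892  0.0456] F [-3.8 -1.4  1.4]
dp [ 1.5 -0.5 22.4] twist [ 0.001 -0.002  0.   ]
(array([ 0.6008, -0.1773]), array([0.1321, 0.1362]), 10.3, np.int32(721))
(array([0.6006, 0.1508]), array([0.1337, 0.1143]), -4.5, np.int32(855))
(array([0.7956, 0.0265]), array([0.0213, 0.0518]), 20.5, np.int32(119))
```

>>> {"fn": "drive_tool", "kwargs": {
  "series": [
    {"claw": 80, "dp": [0, 0, -6], "twist": [0, 0, 0]},
    {"claw": 80, "dp": [0, 0, -12], "twist": [0, 0, 0]},
    {"claw": 80, "dp": [0, 0, -18], "twist": [0, 0, 0]},
    {"claw": 80, "dp": [0, 0, -24], "twist": [0, 0, 0]},
    {"claw": 80, "dp": [0, 0, -30], "twist": [0, 0, 0]}
  ]
}}

```text
t: 18.25
tool_pos: [0.5756, -0.1837, 0.0456]
tcp_rot: [-173.9, 89.9, 16.2]
wrist_force: [-1.3, -0.5, -0.3]
grip_width: 0.08
```

>>> {"fn": "drive_tool", "kwargs": {
  "series": [
    {"claw": 80, "dp": [0, 0, -6], "twist": [0, 0, 0]},
    {"claw": 80, "dp": [0, 0, -12], "twist": [0, 0, 0]},
    {"claw": 80, "dp": [0, 0, -18], "twist": [0, 0, 0]},
    {"claw": 80, "dp": [0, 0, -24], "twist": [0, 0, 0]},
    {"claw": 80, "dp": [0, 0, -30], "twist": [0, 0, 0]}
  ]
}}

```text
t: 18.88
tool_pos: [0.6055, -0.1784, 0.0456]
tcp_rot: [-173.0, 89.9, 17.0]
wrist_force: [-1.4, -0.6, -2.2]
grip_width: 0.0801
```

```bash
cat >> h.py <<'E'
def far(c,yaw):
    "farthest rim along tray x for the right tray, from white pixels at rim height"
    W=pts(c);h=cv2.cvtColor(c['img'],cv2.COLOR_RGB2HSV);a=np.radians(yaw)
    m=(h[...,1]<60)&(h[...,2]>120)&(W[...,2]>.01)&(W[...,2]<.05)&(W[...,0]>.5)&(W[...,0]<.85)&(W[...,1]<-.07)&(W[...,1]>-.27)
    q=W[m][:,:2];u=q@[np.cos(a),np.sin(a)];v=q@[-np.sin(a),np.cos(a)]
    U=np.percentile(u,98);V=(np.percentile(v,1)+np.percentile(v,99))/2
    print('far edge mid',(U*np.cos(a)-V*np.sin(a)).round(4),(U*np.sin(a)+V*np.cos(a)).round(4),'width',np.ptp(np.percentile(v,[1,99])).round(3))
E
python3 -c "
from h import *
c=crop('s8.png',180,110,380,260);far(c,10);print(*trays(c)[:3],sep='\n');goto(*loc('R',-12,44))"
```

```text
far edge mid 0.7243 -0.1534 width 0.131
(array([ 0.662 , -0.1639]), array([0.1281, 0.1356]), 10.5, np.int32(766))
(array([0.6006, 0.1507]), array([0.1334, 0.1142]), -4.9, np.int32(850))
(array([0.7949, 0.0194]), array([0.0248, 0.0635]), 14.8, np.int32(112))
t 18.925 pos [ 0.606  -0.1783  0.0456] F [-0.1 -0.2 -1.1]
dp [ 1.4 -0.4 84.2] twist [ 0.001 -0.003  0.   ]
```

View pics/s8.png

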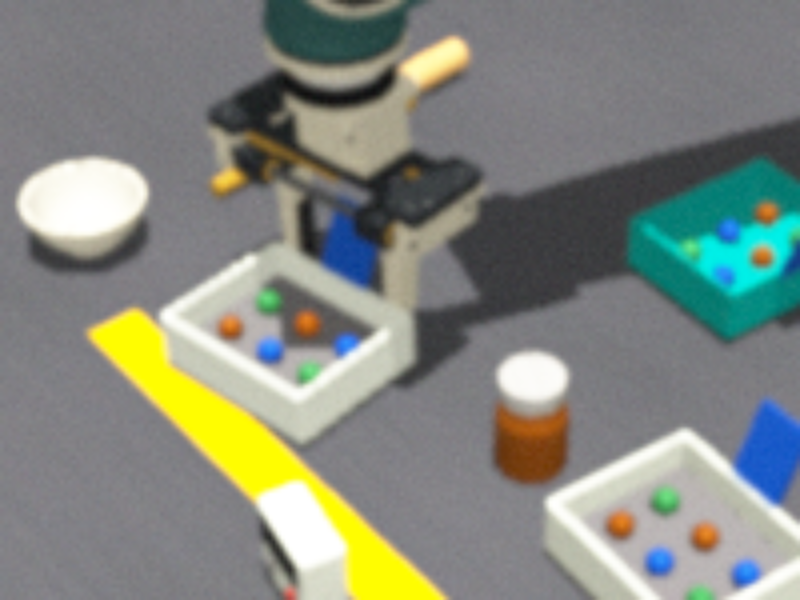

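>>> {"fn": "drive_tool", "kwargs": {
  "series": [
    {"claw": 80, "dp": [0, 0, -5], "twist": [0, 0, 0]},
    {"claw": 80, "dp": [0, 0, -10], "twist": [0, 0, 0]},
    {"claw": 80, "dp": [0, 0, -15], "twist": [0, 0, 0]},
    {"claw": 80, "dp": [0, 0, -18], "twist": [0, 0, 0]},
    {"claw": 80, "dp": [0, 0, -19], "twist": [0, 0, 0]}
  ]
}}

```text
t: 19.55
tool_pos: [0.6249, -0.1749, 0.0457]
tcp_rot: [-175.3, 89.9, 14.8]
wrist_force: [-3.0, -0.9, 0.5]
grip_width: 0.0803
```

>>> {"fn": "drive_tool", "kwargs": {
  "series": [
    {"claw": 80, "dp": [0, 0, 15], "twist": [0, 0, 0]},
    {"claw": 80, "dp": [0, 0, 40], "twist": [0, 0, 0]},
    {"claw": 80, "dp": [0, 0, 85], "twist": [0, 0, 0]},
    {"claw": 80, "dp": [-60, 0, 140], "twist": [0, 0, 0]},
    {"claw": 80, "dp": [-120, 0, 180], "twist": [0, 0, 0]}
  ]
}}

```text
t: 20.18
tool_pos: [0.4611, -0.2035, 0.1427]
tcp_rot: [-152.5, 89.9, 37.6]
wrist_force: [0.2, -1.3, 0.9]
grip_width: 0.0797
```

```bash
python3 -c "
from h import *
c=cap('scene','s9.png');far(c,10);print(*trays(c),sep='\n')
c=cap('top','t9.png');far(c,10);print(*trays(c),sep='\n')
s=bot.observe();print(s['t'],s['tool_pos'],s['wrist_force'])"
```

```text
far edge mid 0.7435 -0.1499 width 0.131
(array([ 0.689 , -0.1603]), array([0.115, 0.135]), 10.1, np.int32(722))
(array([0.5999, 0.1507]), array([0.1328, 0.1153]), -5.2, np.int32(857))
(array([0.795, 0.02 ]), array([0.0259, 0.0627]), 16.9, np.int32(115))
far edge mid 0.7407 -0.1545 width 0.129
(array([ 0.6887, -0.1642]), array([0.1115, 0.1313]), 10.1, np.int32(427))
(array([0.6006, 0.1472]), array([0.1309, 0.1108]), -4.6, np.int32(361))
20.275 [ 0.46239744 -0.20492136  0.14821095] [-0.39111434  0.55232745 -0.32454776]
```

View pics/t9.png

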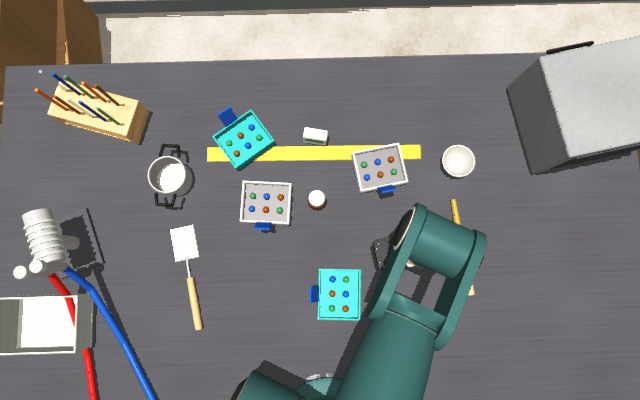

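>>> {"fn": "drive_tool", "kwargs": {
  "series": [
    {"claw": 80, "dp": [-30, 0, 0], "twist": [0, 0, 0]},
    {"claw": 80, "dp": [-30, 0, 0], "twist": [0, 0, 0]},
    {"claw": 80, "dp": [-30, 0, 0], "twist": [0, 0, 0]}
  ]
}}

```text
t: 20.65
tool_pos: [0.4617, -0.2047, 0.1773]
tcp_rot: [151.5, 89.4, -18.5]
wrist_force: [-0.9, -0.5, -0.5]
grip_width: 0.08
```

```bash
python3 -c "
from h import *
print(bot.close_job())"
```

```text
the job is handed in; nothing more can be done
None
```

The job is handed in. I tipped the left-hand tray to about 74° and its underside was bare. I then tipped the right-hand tray to about 73° and it showed the magenta stamp. Each was let down slowly along the same arc and settled back within about 2 mm of where it started.

I pushed the right-hand tray forward with the open fingers either side of its plate, then backed clear, finishing at 20.7 s of the 72 s allowed.

- **Stamped tray:** the middle of its far edge is at x ≈ 0.741 (top camera) to 0.744 m (scene camera), and the tape is centred at 0.742 m. The tray still stands at about 10°, so its far corners are about 11 mm either side of that, within the 40 mm tape.
- **Left-hand tray:** it had not moved from (0.601, 0.147).
- **Everything else:** the other objects looked undisturbed in the last top view.
- **Forces:** readings at the end of each move stayed below 6 N.

The two cameras disagreed by 3–4 mm, mostly sideways; no check failed.

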